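Open the forge air valve by one turn

ROBOT

A 7-joint arm with a two-finger parallel gripper is mounted at the origin on the work surface. World frame = base frame: x ahead of the robot, y to its left, z up, the work surface at z = 0. Lengths are in m, angles in rad, forces in N, time in s.
With the tool pointing down it reaches from about 0.425 to 0.875 m from the base axis. Payload 9.9 kg.
Tool frame: the origin (TCP) lies on the centre line of the jaws, within the pads' length; the fingertips stand 17 mm ahead of it and the grasp point (between the pads) lies 2 mm behind it; z points along the fingers, y is the direction in which the jaws open and shut (so a half turn about z gives the same grasp; the last joint's range is limited). The gripper opens to 85 mm and grips with 20 to 120 N. Pads are 22 mm wide; open, the fingers measure 114 mm over their backs; the gripper's body (76 mm by 85 mm) begins 54 mm behind the grasp point. The pads swing forward as they close: fully open they stand 13 mm farther back than shut.
Start: joints at [-1.347, 0.576, 0.025, 1.437, -0.015, 1.129, -0.057], TCP at [0.204, 0.643, 0.248] pointing down, gripper open.
Joint ranges: [-2.76, 2.76], [-0.34, 2.15], [-1.52, 1.57], [0.19, 2.46], [-1.09, 4.23], [0.17, 1.99], [-2.82, 2.82]. Speed limits (rad/s): [2.22, 2.22, 3.01, 3.01, 3.14, 3.14, 3.14].

INTERFACE

Orientations are given as a rotation vector (axis times angle).
In Python, from rig import arm gives the robot as it stands.
- The arm moves only by the tool play_rows, never from a script. Its argument "increments" is a list of rows, each a list of 7 numbers: the shift along the tool's x, y, z in cm, then the turn, a rotation vector about the tool's x, y, z in degrees, then the opening, from -1 (shut) to 1 (fully open). A call has 1 to 12 rows; each row is the pose to reach, as a shift and turn from the pose measured when the call began, along the tool's axes at that moment; what a row does not reach only later rows make up. A row lasts 1/12 s, in which the tool goes at most 41.7 mm and 7.16 degrees, less where a joint would pass 70% of its speed; a pose out of reach is approached as far as the arm can. A call with a gripper value outside its range is refused whole. The fingers move at their own pace and stop on an object; "newtons" is the grip in N (left out, the last holds). Time passes only in rows, so rows that repeat a pose let the fingers close. It gives the time, the measured TCP pose, the force and the opening at its end, in the units of the state.
- arm.sense(): the state, without advancing time (a new reading comes with each control period).
- arm.read_camera(name): name is "scene" or "side" or "wrist"; returns the picture (384x512x3 uint8, red, green, blue); there is no depth.
- arm.camera_params(name): a dict with "fovy" (degrees; the focal length in pixels is half the picture's height over the tangent of half this angle, whatever the lens; pixels are square), "cx", "cy" (the principal point, pixels), "k1" (the pictures are not rectified: a ray, as slopes to the right and down, at radius r is drawn at 1 + k1 r^2 times it, then the intrinsics apply), "world_to_cam" (4x4, takes a point from world to camera coordinates). Camera axes: x right, y down, z forward; pixel columns grow to the right and rows downward; lengths in m; the calibration is good to about 2 mm. A picture is of the moment at which its call begins: read the wrist's pose just before it. camera_params takes no time and is no camera call; for the wrist camera it gives the pose at the moment of the call.
- arm.job_done(): hands the job in, once; it reports no verdict.
The state is a dict: "t": time; "q": joint angles; "joint_vel": joint speeds; "effort": joint torques, N m; "eef_pos": TCP position; "tool_rot": TCP orientation; "contact_force": force on the tool from outside, world axes, zero at the start; "moment": the same for the moment, N m; "opening": finger opening in m.
Only numpy, scipy, OpenCV 4.12 (cv2) and the standard library are available. Lean on these libraries where they do the work, as an engineer would, in place of code of your own. Each camera call takes 0.05 s, during which the arm holds its last target.

TASK

Open the forge's air valve by exactly one turn: push the red hand wheel round by its upright blue handle, anticlockwise as seen from above, until the handle has come round once and stands at the brass pointer again, where it started; stop there, without running on past it. Only push with the fingertips or the outside of the fingers: do not pinch the handle or push hard. Leave the hammer, the oil can and the steel ring where they lie.

Things in the scene. Friction and masses are not known exactly. Their poses are not given: they have to be found in the camera images.
- valve: The fixed green air valve on a dark foot plate 150 x 170 mm, 12 mm thick, bolted to the bench; flanged pipe stubs reach 100 mm out along its own +y and -y, up to 82 mm high. Origin: on the bench, on the upright axis of the wheel; z up; its own x axis points from the wheel's axis to the brass pointer. It stands at any yaw.
- valve_axis (a point): Point on the wheel's upright axis at the height of the top of the wheel's rim, 133 mm above the bench. The wheel's hub is 38 mm across and its nut tops out at 144 mm above the bench.
- pointer (a point): The inward-pointing tip region of the fixed brass pointer, 110 mm from the wheel's axis, just outside the rim, 132 mm above the bench (level with the rim's top; it clears anything that stays above the rim).
- handle_mid (a point): Middle of the upright blue handle of the red wheel: a round post 60 mm tall and 19 mm thick (16 mm at the foot, rounded at the top) that stands on the rim 80 mm from the wheel's axis. It reaches from 133 mm to 193 mm above the bench; this point is 163 mm above the bench. It is a sleeve that can roll on its own pin, and it goes round with the wheel. At the start it stands at the pointer.
- handle: The same blue handle; origin at the centre of its foot, on top of the rim, 133 mm above the bench; z up along the handle.
- wheel (a joint): Angle of the red hand wheel (176 mm over the rim, rim bar 16 mm thick, four spokes, rim top 133 mm above the bench), rad. 0 at the start, when the handle stands at the pointer; grows anticlockwise seen from above (the opening direction); 6.283 after one full turn. It would turn on to 9.0 and back to -1.5 with no stop or click at one turn. It drags evenly (about 0.15 N m, 2 N at the handle) and stays where it is left.
- hammer: Bystander: a hammer 260 mm long lying flat on the bench near the valve, under 60 mm high. Leave it alone.
- oil_can: Bystander: a green oil can 56 mm across and 100 mm tall standing near the valve. Origin at the centre of its underside. Leave it alone.
- forged_ring: Bystander: a flat steel ring 80 mm across, 54 mm hole, 14 mm thick, lying near the valve. Origin at the centre of its underside. Leave it alone.
Not all that is in view belongs to the job. Leave any pink, turquoise or white look-alike of the valve alone.

How it is judged:
By the outcome, as a careful person would: the job done as asked, in the order asked, and still so for the second after the job is handed in, with the robot touching nothing.
It also fails if it takes over 58 s, if anything falls off the work surface, if the arm or the gripper's body presses on something with over 40 N, if the wrist force passes 120 N, or if a joint passes its speed limit or range.

## Working session

There is one attempt and no reset: what is moved stays moved. The work goes in short steps, Python scripts to look and compute and a tool call to move; the robot and the scene stay as the last step left them, time stands still between calls to the robot, and variables do not carry over. Pictures are saved under pics/ and viewed, and the job is handed in when it is done.

Besides the shell and the picture viewer there is one more tool, called as name(argument=value, ...), one argument or row to a line, values as JSON. play_rows: Moves the arm, as the interface text tells. Its arguments: {"type":"object","properties":{"increments":{"type":"array","items":{"type":"array","items":{"type":"number"}}},"newtons":{"type":"number"}},"required":["increments"]}

```bash
ls; mkdir -p pics; python3 - <<'E'
from rig import arm
import cv2
print(arm.sense())
for n in("scene","side","wrist"):
    p=arm.camera_params(n);print(n,p)
    cv2.imwrite(f"pics/{n}0.png",arm.read_camera(n)[:,:,::-1])
E
```

```text
pics
{'t': 0.0, 'q': array([-1.34676286,  0.57650733,  0.0248227 ,  1.43792526, -0.01499818,
        1.12899207, -0.056461  ]), 'joint_vel': array([-0.00026162,  0.00154757, -0.00069185,  0.00034891, -0.00047337,
       -0.00174592, -0.00156557]), 'effort': array([-2.39626170e-04, -7.65772319e+01,  2.25094043e+00, -2.85959780e+01,
        1.54958147e-02,  1.29058844e-02, -5.76165189e-05]), 'eef_pos': array([0.20437318, 0.64286429, 0.24745272]), 'tool_rot': array([-4.81467164e-01, -3.10429872e+00,  2.57314806e-03]), 'contact_force': array([-0.46306497, -0.46857612,  0.24262527]), 'moment': array([ 0.00588231,  0.04639317, -0.02576406]), 'opening': 0.0852264751299961}
scene {'fovy': 51.265008986643686, 'cx': 248.5954509047388, 'cy': 192.20571950789474, 'k1': -0.053859633246852584, 'world_to_cam': array([[-0.80254707,  0.59622603,  0.02080207,  0.37753018],
       [ 0.34018655,  0.48599377, -0.80503613, -0.10641996],
       [-0.49009317, -0.6390028 , -0.59286095,  1.52452204],
       [ 0.        ,  0.        ,  0.        ,  1.        ]])}
side {'fovy': 44.66178743294261, 'cx': 253.63680860980216, 'cy': 190.76196815304718, 'k1': -0.1811473930000883, 'world_to_cam': array([[-0.84390424,  0.536222  ,  0.01707616,  0.39833239],
       [ 0.38936574,  0.63405841, -0.66810497, -0.13943746],
       [-0.36907986, -0.55716775, -0.74387106,  1.57057591],
       [ 0.        ,  0.        ,  0.        ,  1.        ]])}
wrist {'fovy': 60.1267839650359, 'cx': 253.32082798336185, 'cy': 192.97280123430536, 'k1': -0.002924550650699206, 'world_to_cam': array([[ 0.30362091,  0.95279181, -0.00145032, -0.67402441],
       [ 0.90405713, -0.28760964,  0.31616673, -0.0398293 ],
       [ 0.30082395, -0.097306  , -0.94870253,  0.38088772],
       [ 0.        ,  0.        ,  0.        ,  1.        ]])}
```

View pics/scene0.png

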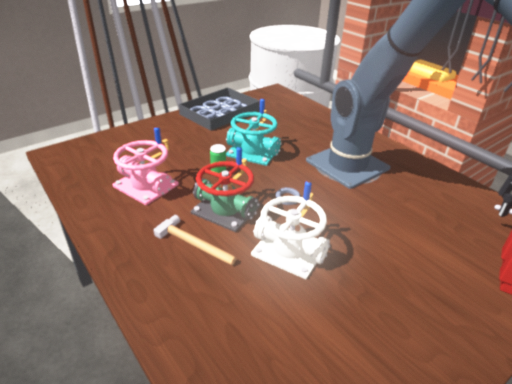

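View pics/side0.png

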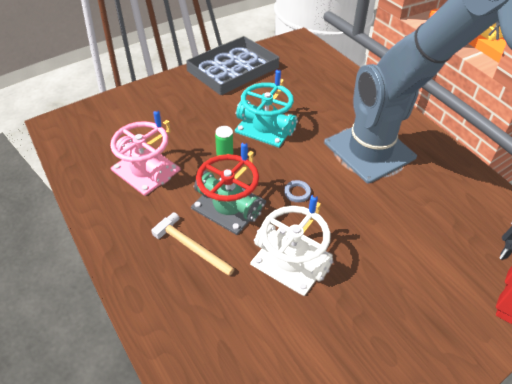

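View pics/wrist0.png

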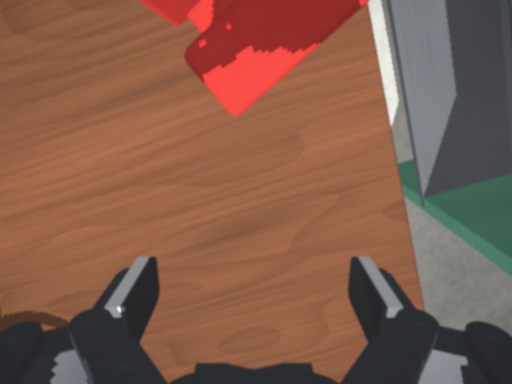

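The pictures show four valves: pink (scene 142,165), turquoise (254,130), white (292,225) and one with a red wheel on a green body and dark foot plate (225,185). The red-wheel valve fits the description, so I'll enlarge it.

```bash
python3 - <<'E'
import cv2
a=cv2.imread("pics/scene0.png")[135:235,180:280];b=cv2.imread("pics/side0.png")[135:235,180:280]
cv2.imwrite("pics/c0.png",cv2.resize(a,None,fx=6,fy=6,interpolation=cv2.INTER_CUBIC))
cv2.imwrite("pics/c1.png",cv2.resize(b,None,fx=6,fy=6,interpolation=cv2.INTER_CUBIC))
E
```

```text
(no output)
```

View pics/c0.png

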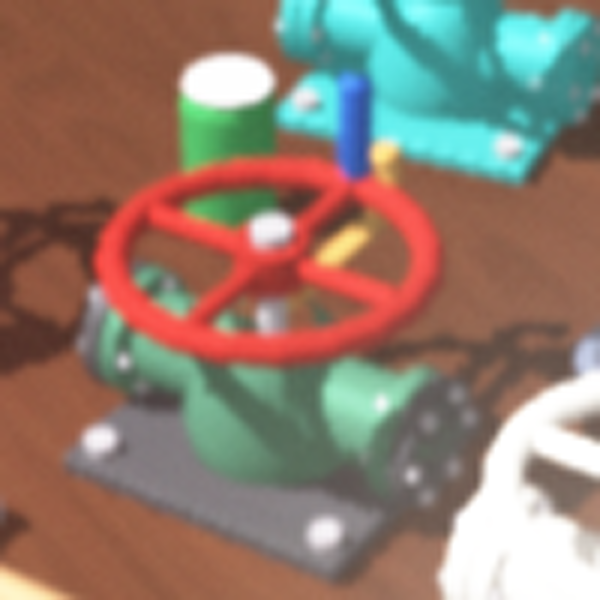

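View pics/c1.png

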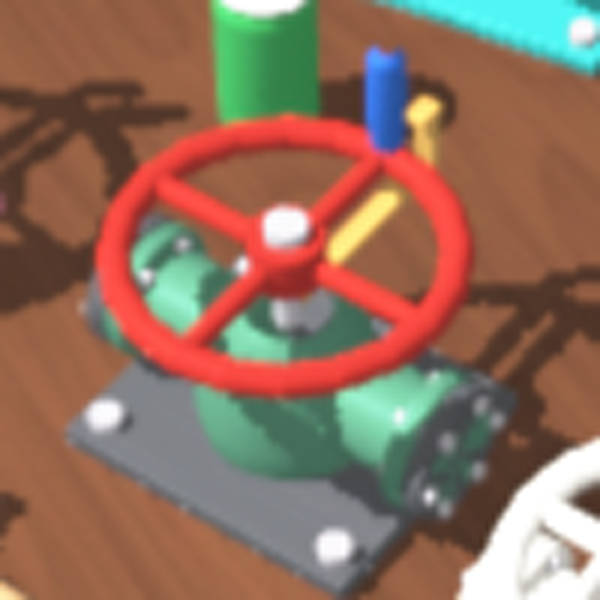

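Both crops confirm it: red wheel, green body, dark plate, and the blue handle at the brass pointer (c0 352,130 and 385,150).

```bash
cat > h.py <<'E'
from rig import arm
import numpy as np,cv2
from scipy.optimize import least_squares
def proj(p,P,n=None):
    P=np.atleast_2d(P);c=P@p["world_to_cam"][:3,:3].T+p["world_to_cam"][:3,3]
    f=192/np.tan(np.radians(p["fovy"]/2));s=c[:,:2]/c[:,2:]
    s=s*(1+p["k1"]*(s**2).sum(1,keepdims=True))
    return s*f+[p["cx"],p["cy"]]
def onplane(p,uv,z):
    g=least_squares(lambda x:proj(p,[x[0],x[1],z])[0]-uv,[.4,.4]);return g.x
E
python3 - <<'E'
from h import *
C={n:arm.camera_params(n) for n in("scene","side")}
f=lambda u,v:np.array([(u+.5)/6-.5+180,(v+.5)/6-.5+135])
obs=dict(scene=dict(nut=f(271,222),foot=f(350,177),top=f(354,76)),side=dict(nut=f(287,220),foot=f(386,148),top=f(385,54)))
Z=dict(nut=.144,foot=.133,top=.191)
for n in C:
    print(n,{k:onplane(C[n],v,Z[k]).round(4) for k,v in obs[n].items()})
# rim fit with red mask
masks={}
for n in C:
    im=cv2.imread(f"pics/{n}0.png").astype(int)
    m=((im[:,:,2]>140)&(im[:,:,1]<110)&(im[:,:,0]<110)&(im[:,:,2]-im[:,:,1]>90)).astype(np.uint8)
    m2=np.zeros_like(m);m2[150:205,190:262]=m[150:205,190:262]
    cs,_=cv2.findContours(m2,0,1);c=max(cs,key=cv2.contourArea)[:,0,:].astype(float);masks[n]=c
    print(n,c.min(0),c.max(0),len(c))
    th=np.linspace(0,2*np.pi,120,endpoint=False)
    # torus silhouette: hull of projected torus
    def hull(x):
        ph=np.linspace(0,2*np.pi,16,endpoint=False)
        T,F=np.meshgrid(th,ph);r=.08+.008*np.cos(F)
        P=np.stack([x[0]+r*np.cos(T),x[1]+r*np.sin(T),.125+.008*np.sin(F)],-1).reshape(-1,3)
        return cv2.convexHull(proj(C[n],P).astype(np.float32))
    hc=cv2.convexHull(c.astype(np.float32))[:,0]
    r=least_squares(lambda x:[cv2.pointPolygonTest(hull(x),(float(a),float(b)),True)-.5 for a,b in hc],onplane(C[n],obs[n]["nut"],.144),diff_step=1e-3,loss="soft_l1")
    print("rim",n,r.x,np.abs(r.fun).mean())
E
```

```text
scene {'nut': array([ 0.5319, -0.0428]), 'foot': array([ 0.4649, -0.0686]), 'top': array([ 0.4604, -0.0718])}
side {'nut': array([ 0.5344, -0.0415]), 'foot': array([ 0.4647, -0.0677]), 'top': array([ 0.4637, -0.0704])}
scene [195. 161.] [253. 194.] 134
rim scene [ 0.53325051 -0.04409462] 0.2661056252591657
side [196. 154.] [258. 200.] 159
rim side [ 0.53611332 -0.04219219] 0.19892152392273546
```

Valve axis is at about (0.534, -0.043) and the handle at about (0.460, -0.071), 201° from +x. I'll travel high with the fingers shut and turn the tool so its x axis lies along world +y.

play_rows(
  increments=[
    [-3, -1.4, -1, 0, 0, 4, -1],
    [-6, -2.8, -2, 0, 0, 8, -1],
    [-9, -4.2, -3, 0, 0, 12, -1],
    [-12, -5.6, -4, 0, 0, 16, -1],
    [-15, -7, -5, 0, 0, 20, -1],
    [-18, -8.4, -5, 0, 0, 24, -1],
    [-21, -9.8, -5, 0, 0, 28, -1],
    [-24, -11.2, -5, 0, 0, 32, -1],
    [-27, -12.6, -5, 0, 0, 36, -1],
    [-30, -14, -5, 0, 0, 40, -1],
    [-32, -15.4, -5, 0, 0, 44, -1],
    [-34, -16.7, -5, 0, 0, 46, -1],
  ],
  newtons=30,
)

```text
t: 1.15
eef_pos: [0.479, 0.3791, 0.2977]
tool_rot: [1.663, 2.665, -0.003]
contact_force: [-0.5, 0.2, -0.0]
opening: -0.0001
```

```bash
cat >> h.py <<'E'
from scipy.spatial.transform import Rotation as Ro
def rel(target,yawx=90.):
    s=arm.sense();R=Ro.from_rotvec(s["tool_rot"]).as_matrix()
    y=np.radians(yawx);X=np.array([np.cos(y),np.sin(y),0]);Zt=np.array([0,0,-1.]);T=np.stack([X,np.cross(Zt,X),Zt],1)
    return (R.T@(np.array(target)-s["eef_pos"])*100).round(2),np.degrees(Ro.from_matrix(R.T@T).as_rotvec()).round(1)
E
python3 - <<'E'
from h import *
s=arm.sense();print(s["t"],s["q"].round(2),s["eef_pos"],s["opening"],s["contact_force"]);print(rel([.454,-.035,.28]))
C=arm.camera_params("scene")
print(onplane(C,[293,216],.144),onplane(C,[307,200],.133))
E
```

```text
1.15 [-0.92  0.45  0.28  1.55 -0.13  1.16 -0.16] [0.4789596  0.37913587 0.29766444] -7.910710363433321e-05 [-0.49901526  0.17623689 -0.02905058]
(array([-36.1 , -20.44,   1.84]), array([-0. ,  0.1, 26.1]))
[0.50298798 0.23322263] [0.41439695 0.19409808]
```

play_rows(
  increments=[
    [-3, -1.7, 0, 0, 0, 2.2, -1],
    [-6, -3.4, 0, 0, 0, 4.4, -1],
    [-9, -5.1, 0, 0, 0, 6.6, -1],
    [-12, -6.8, 0, 0, 0, 8.8, -1],
    [-15, -8.5, 0, 0, 0, 11, -1],
    [-18, -10.2, 0, 0, 0, 13.2, -1],
    [-21.5, -12.2, 0, 0, 0, 15.4, -1],
    [-25, -14.2, 0, 0, 0, 17.6, -1],
    [-28.5, -16.2, 0.5, 0, 0, 20, -1],
    [-32, -18.2, 1, 0, 0, 22, -1],
    [-35, -19.8, 1.5, 0, 0, 24, -1],
    [-36.1, -20.4, 1.8, 0, 0, 26.1, -1],
  ],
)

```text
t: 2.15
eef_pos: [0.4532, -0.0399, 0.2804]
tool_rot: [2.229, 2.211, -0.004]
contact_force: [-0.5, -0.2, 0.6]
opening: -0.0001
```

```bash
python3 - <<'E'
from h import *
s=arm.sense();print(s["t"],s["q"].round(2),s["eef_pos"],s["opening"],s["contact_force"]);print(rel([.454,-.035,.167]))
for n in("scene","wrist"):
    print(arm.camera_params(n)["world_to_cam"].round(3).tolist()) if n=="wrist" else 0
    cv2.imwrite(f"pics/{n}1.png",arm.read_camera(n)[:,:,::-1])
E
```

```text
2.15 [-0.43  0.24  0.53  1.95 -0.14  0.99  0.15] [ 0.45315654 -0.03989     0.28042133] -0.00014767357497586948 [-0.53402862 -0.15488117  0.56679813]
(array([ 0.53,  0.08, 11.34]), array([-0. ,  0.2, -0.5]))
[[1.0, -0.013, -0.0, -0.453], [-0.012, -0.948, 0.319, -0.084], [-0.004, -0.319, -0.948, 0.399], [0.0, 0.0, 0.0, 1.0]]
```

View pics/scene1.png

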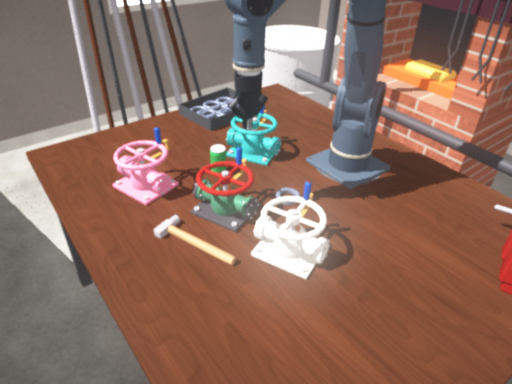

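View pics/wrist1.png

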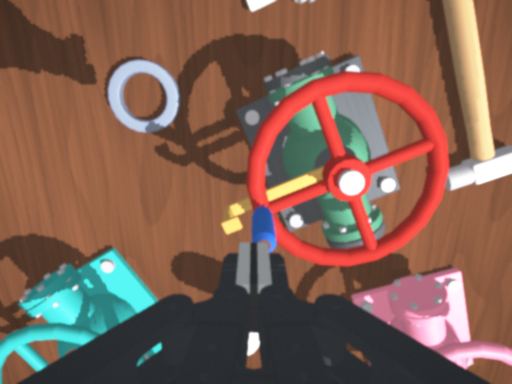

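```bash
python3 - <<'E'
from h import *
W=arm.camera_params("wrist")
a=cv2.imread("pics/wrist1.png")[160:270,205:375]
cv2.imwrite("pics/w1c.png",cv2.resize(a,None,fx=4.5,fy=4.5,interpolation=cv2.INTER_CUBIC))
print(onplane(W,[351,183],.144),onplane(W,[262,210],.133),onplane(W,[265,245],.19))
im=cv2.imread("pics/wrist1.png").astype(int)
m=((im[:,:,2]>130)&(im[:,:,1]<100)&(im[:,:,2]-im[:,:,1]>80)).astype(np.uint8);m[:,:240]=0
cs,_=cv2.findContours(m,0,1);c=max(cs,key=cv2.contourArea)
hc=cv2.convexHull(c)[:,0].astype(np.float32);hc=hc[hc[:,0]>270] 
th=np.linspace(0,2*np.pi,180,endpoint=False);F=np.linspace(0,2*np.pi,16,endpoint=False);T,F=np.meshgrid(th,F);r=.08+.008*np.cos(F)
def hull(x):
    P=np.stack([x[0]+r*np.cos(T),x[1]+r*np.sin(T),.125+.008*np.sin(F)],-1).reshape(-1,3)
    return cv2.convexHull(proj(W,P).astype(np.float32))
g=least_squares(lambda x:[cv2.pointPolygonTest(hull(x),(float(a),float(b)),True)-.5 for a,b in hc],[.534,-.042],diff_step=1e-3,loss="soft_l1");print(g.x,np.abs(g.fun).mean(),proj(W,[*g.x,.144]))
x=g.x
for a in(195,198,201,204): print(a,proj(W,[[x[0]+.08*np.cos(np.radians(a)),x[1]+.08*np.sin(np.radians(a)),z] for z in(.133,.193)]).round(1).tolist(),proj(W,[x[0]+.11*np.cos(np.radians(a)),x[1]+.11*np.sin(np.radians(a)),.132]).round(1))
E
```

```text
[ 0.5329665  -0.03546794] [ 0.45999848 -0.06310004] [ 0.46078616 -0.06783905]
[ 0.53469786 -0.03599846] 0.3552315670885463 [[353.04752612 183.60185383]]
195 [[259.1, 203.2], [260.4, 232.8]] [[226.4 211.3]]
198 [[260.4, 207.5], [262.1, 238.0]] [[228.4 217. ]]
201 [[262.0, 211.7], [264.1, 243.0]] [[230.7 222.6]]
204 [[263.8, 215.7], [266.3, 247.8]] [[233.3 228. ]]
```

View pics/w1c.png

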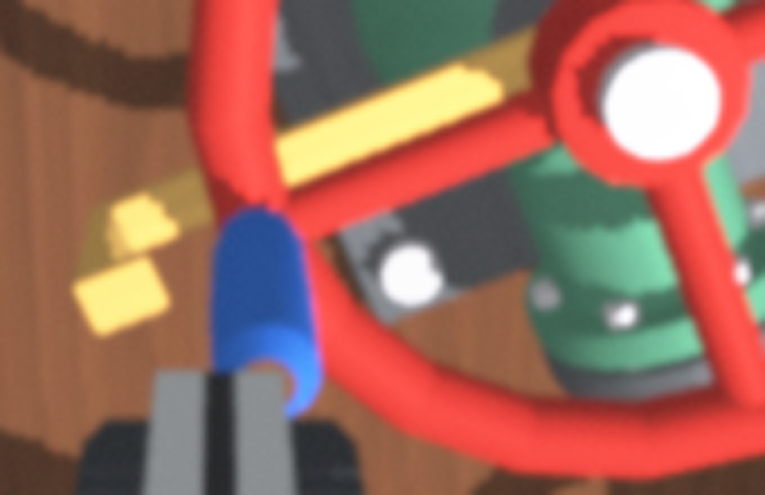

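```bash
cat >> h.py <<'E'
def rimfit(W,img,x0=(.534,-.042)):
    im=img[:,:,::-1].astype(int)
    m=((im[:,:,2]>130)&(im[:,:,1]<100)&(im[:,:,2]-im[:,:,1]>80)).astype(np.uint8)
    cs,_=cv2.findContours(m,0,1);c=max(cs,key=cv2.contourArea)
    hc=cv2.convexHull(c)[:,0].astype(np.float32)
    T,F=np.meshgrid(np.linspace(0,2*np.pi,180,endpoint=False),np.linspace(0,2*np.pi,16,endpoint=False));r=.08+.008*np.cos(F)
    def hull(x):
        P=np.stack([x[0]+r*np.cos(T),x[1]+r*np.sin(T),.125+.008*np.sin(F)],-1).reshape(-1,3)
        return cv2.convexHull(proj(W,P).astype(np.float32))
    g=least_squares(lambda x:[cv2.pointPolygonTest(hull(x),(float(a),float(b)),True)-.5 for a,b in hc],x0,diff_step=1e-3,loss="soft_l1");return g.x,np.abs(g.fun).mean()
E
python3 - <<'E'
from h import *
s=arm.sense();print(s["t"],s["eef_pos"],s["joint_vel"].round(3));W=arm.camera_params("wrist");img=arm.read_camera("wrist");W2=arm.camera_params("wrist")
print(np.abs(W["world_to_cam"]-W2["world_to_cam"]).max());print(rimfit(W,img));cv2.imwrite("pics/w2.png",img[:,:,::-1])
s=arm.sense();print(s["t"],s["eef_pos"],s["joint_vel"].round(3))
E
```

```text
2.25 [ 0.45365663 -0.03738971  0.28019754] [-0.049  0.003 -0.06  -0.02  -0.009  0.012 -0.007]
0.004216000890562157
(array([ 0.53408255, -0.03915447]), np.float64(0.4309617997047757))
2.3 [ 0.45410412 -0.03529233  0.28027776] [-0.034  0.002 -0.037 -0.014 -0.003  0.004  0.   ]
```

play_rows(
  increments=[
    [0, 0, 2, 0, 0, 0, -1],
    [0, 0, 4, 0, 0, 0, -1],
    [0, 0, 6, 0, 0, 0, -1],
    [0, 0, 8, 0, 0, 0, -1],
    [0, 0, 9.5, 0, 0, 0, -1],
    [0, 0, 10.5, 0, 0, 0, -1],
    [0, 0, 11.3, 0, 0, 0, -1],
    [0, 0, 11.3, 0, 0, 0, -1],
  ],
)

```text
t: 2.97
eef_pos: [0.4537, -0.0339, 0.166]
tool_rot: [-2.22, -2.221, 0.005]
contact_force: [-0.1, -0.6, -0.5]
opening: -0.0002
```

```bash
cat >> h.py <<'E'
def arc(a0,a1,n=12,rad=.08,c=(.534,-.041),z=.167):
    for a in np.linspace(a0,a1,n+1)[1:]:
        r=np.radians(a);d,t=rel([c[0]+rad*np.cos(r),c[1]+rad*np.sin(r),z]);print(round(a),d.round(1).tolist(),end=' ')
    print(t)
def st():
    s=arm.sense();p=s["eef_pos"];print(s["t"],p.round(4),"ang",np.degrees(np.arctan2(p[1]+.041,p[0]-.534))%360,"r",np.hypot(p[1]+.041,p[0]-.534),s["contact_force"].round(1),s["q"].round(2))
E
python3 - <<'E'
from h import *
st();arc(176,236)
img=arm.read_camera("wrist");cv2.imwrite("pics/w3.png",img[:,:,::-1])
E
```

```text
2.9667 [ 0.4537 -0.0339  0.166 ] ang 174.9421522403377 r 0.08063086930332167 [-0.1 -0.6 -0.5] [-0.35  0.4   0.45  2.11 -0.27  0.69  0.27]
181 [-0.8, 0.0, -0.1] 186 [-1.6, 0.1, -0.1] 191 [-2.2, 0.2, -0.1] 196 [-2.9, 0.3, -0.1] 201 [-3.6, 0.6, -0.1] 206 [-4.2, 0.8, -0.1] 211 [-4.8, 1.2, -0.1] 216 [-5.4, 1.6, -0.1] 221 [-6.0, 2.0, -0.1] 226 [-6.5, 2.5, -0.1] 231 [-6.9, 3.0, -0.1] 236 [-7.3, 3.6, -0.1] [-0.2  0.1  0. ]
```

View pics/w3.png

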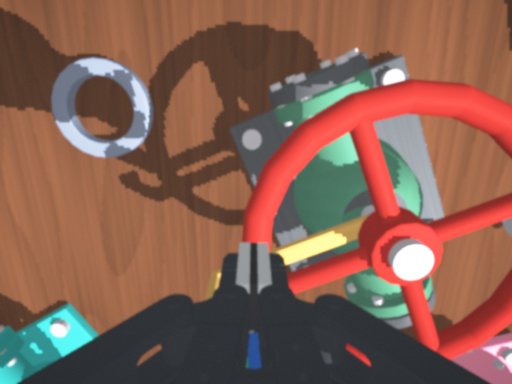

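The closed fingertips (252,265) are over the rim on the +y side of the handle, which shows at (253,350) behind them. Starting the push.

play_rows(
  increments=[
    [-0.8, 0, -0.1, 0, 0, 0, -1],
    [-1.6, 0.1, -0.1, 0, 0, 0, -1],
    [-2.2, 0.2, -0.1, 0, 0, 0, -1],
    [-2.9, 0.3, -0.1, 0, 0, 0, -1],
    [-3.6, 0.6, -0.1, 0, 0, 0, -1],
    [-4.2, 0.8, -0.1, 0, 0, 0, -1],
    [-4.8, 1.2, -0.1, 0, 0, 0, -1],
    [-5.4, 1.6, -0.1, 0, 0, 0, -1],
    [-6.0, 2.0, -0.1, 0, 0, 0, -1],
    [-6.5, 2.5, -0.1, 0, 0, 0, -1],
    [-6.9, 3.0, -0.1, 0, 0, 0, -1],
    [-7.3, 3.6, -0.1, 0, 0, 0, -1],
  ],
)

```text
t: 4.02
eef_pos: [0.4903, -0.1076, 0.1678]
tool_rot: [-2.221, -2.22, 0.004]
contact_force: [-1.9, 2.0, 2.7]
opening: 0.0002
```

```bash
python3 - <<'E'
from h import *
st();arc(236,296)
for n in("scene","side"):
    cv2.imwrite(f"pics/{n}2.png",cv2.resize(arm.read_camera(n)[100:250,150:330,::-1],None,fx=4,fy=4,interpolation=cv2.INTER_CUBIC))
E
```

```text
4.0167 [ 0.4903 -0.1076  0.1678] ang 236.72843856554832 r 0.07970994778836522 [-1.9  2.   2.7] [-0.18  0.46  0.44  2.   -0.28  0.75  0.42]
241 [-0.3, 0.5, 0.1] 246 [-0.6, 1.1, 0.1] 251 [-0.9, 1.8, 0.1] 256 [-1.1, 2.4, 0.1] 261 [-1.2, 3.1, 0.1] 266 [-1.3, 3.8, 0.1] 271 [-1.3, 4.5, 0.1] 276 [-1.3, 5.2, 0.1] 281 [-1.2, 5.9, 0.1] 286 [-1.0, 6.6, 0.1] 291 [-0.8, 7.2, 0.1] 296 [-0.5, 7.9, 0.1] [-0.2  0.1 -0. ]
```

View pics/side2.png

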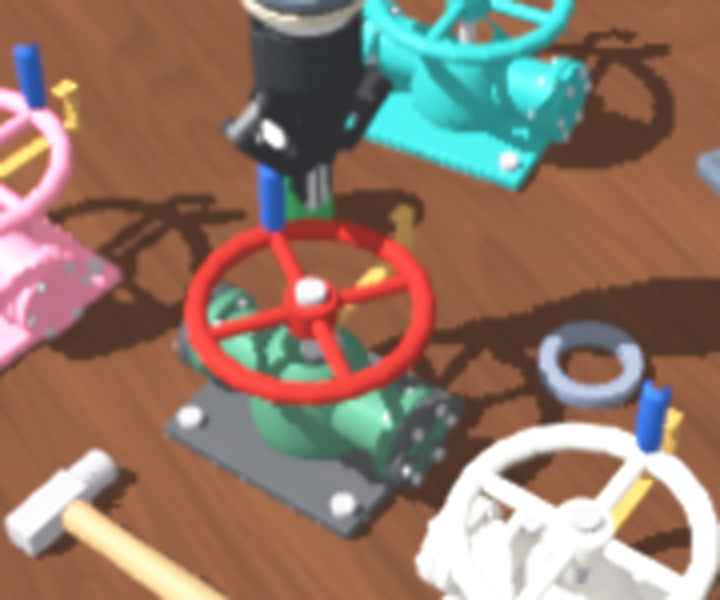

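The handle (270,200) is being pushed ahead of the fingertips with about 3 N. Continuing.

play_rows(
  increments=[
    [-0.3, 0.5, 0, 0, 0, 0, -1],
    [-0.6, 1.1, 0, 0, 0, 0, -1],
    [-0.9, 1.8, 0, 0, 0, 0, -1],
    [-1.1, 2.4, 0, 0, 0, 0, -1],
    [-1.2, 3.1, 0, 0, 0, 0, -1],
    [-1.3, 3.8, 0, 0, 0, 0, -1],
    [-1.3, 4.5, 0, 0, 0, 0, -1],
    [-1.3, 5.2, 0, 0, 0, 0, -1],
    [-1.2, 5.9, 0, 0, 0, 0, -1],
    [-1.0, 6.6, 0, 0, 0, 0, -1],
    [-0.8, 7.2, 0, 0, 0, 0, -1],
    [-0.5, 7.9, 0, 0, 0, 0, -1],
  ],
)

```text
t: 5.12
eef_pos: [0.5706, -0.1137, 0.1678]
tool_rot: [2.223, 2.219, -0.005]
contact_force: [-2.3, -1.1, 1.2]
opening: -0.0
```

```bash
python3 - <<'E'
from h import *
st();arc(296,356)
for n in("side",):
    cv2.imwrite(f"pics/{n}3.png",cv2.resize(arm.read_camera(n)[100:250,150:330,::-1],None,fx=4,fy=4,interpolation=cv2.INTER_CUBIC))
E
```

```text
5.1167 [ 0.5706 -0.1137  0.1678] ang 296.70905279211246 r 0.08142940985495924 [-2.3 -1.1  1.2] [-0.16  0.56  0.43  1.8  -0.29  0.84  0.41]
301 [0.4, 0.5, 0.1] 306 [0.8, 1.0, 0.1] 311 [1.2, 1.6, 0.1] 316 [1.7, 2.1, 0.1] 321 [2.2, 2.6, 0.1] 326 [2.8, 3.0, 0.1] 331 [3.4, 3.3, 0.1] 336 [4.0, 3.6, 0.1] 341 [4.7, 3.9, 0.1] 346 [5.4, 4.1, 0.0] 351 [6.0, 4.2, 0.0] 356 [6.7, 4.3, 0.0] [-0.1  0.2 -0.1]
```

View pics/side3.png

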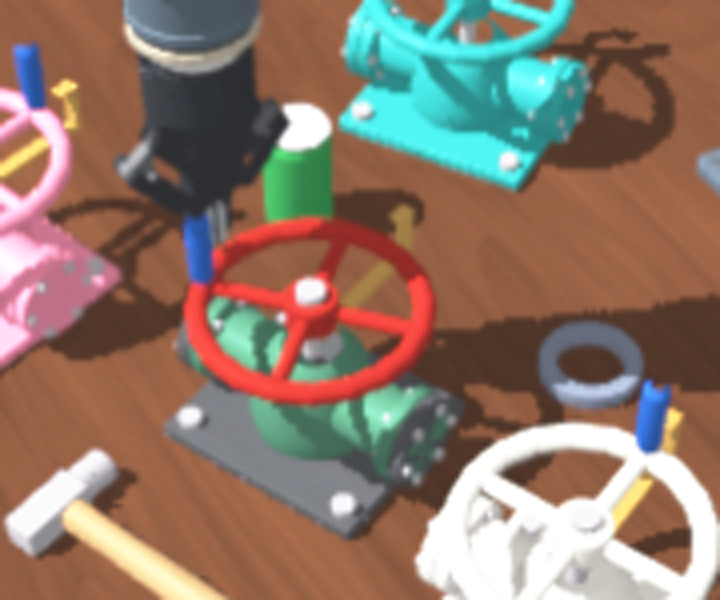

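The handle is now at (198,250), still just ahead of the fingers. Continuing.

play_rows(
  increments=[
    [0.4, 0.5, 0, 0, 0, 0, -1],
    [0.8, 1.0, 0, 0, 0, 0, -1],
    [1.2, 1.6, 0, 0, 0, 0, -1],
    [1.7, 2.1, 0, 0, 0, 0, -1],
    [2.2, 2.6, 0, 0, 0, 0, -1],
    [2.8, 3.0, 0, 0, 0, 0, -1],
    [3.4, 3.3, 0, 0, 0, 0, -1],
    [4.0, 3.6, 0, 0, 0, 0, -1],
    [4.7, 3.9, 0, 0, 0, 0, -1],
    [5.4, 4.1, 0, 0, 0, 0, -1],
    [6.0, 4.2, 0, 0, 0, 0, -1],
    [6.7, 4.3, 0, 0, 0, 0, -1],
  ],
)

```text
t: 6.17
eef_pos: [0.6153, -0.0449, 0.1676]
tool_rot: [2.22, 2.22, -0.003]
contact_force: [-0.7, -1.8, 0.6]
opening: -0.0002
```

```bash
python3 - <<'E'
from h import *
st();arc(356,416)
for n in("side",):
    cv2.imwrite(f"pics/{n}4.png",cv2.resize(arm.read_camera(n)[100:250,150:330,::-1],None,fx=4,fy=4,interpolation=cv2.INTER_CUBIC))
E
```

```text
6.1667 [ 0.6153 -0.0449  0.1676] ang 357.2335082604461 r 0.08141877467516934 [-0.7 -1.8  0.6] [-0.27  0.61  0.43  1.71 -0.31  0.89  0.29]
361 [0.5, -0.1, 0.1] 366 [1.2, -0.2, 0.1] 371 [1.9, -0.3, 0.0] 376 [2.6, -0.4, 0.0] 381 [3.3, -0.7, 0.0] 386 [3.9, -0.9, 0.0] 391 [4.5, -1.3, 0.0] 396 [5.1, -1.7, 0.0] 401 [5.6, -2.1, 0.0] 406 [6.2, -2.6, 0.0] 411 [6.6, -3.1, 0.0] 416 [7.0, -3.7, 0.0] [ 0.   0.1 -0. ]
```

View pics/side4.png

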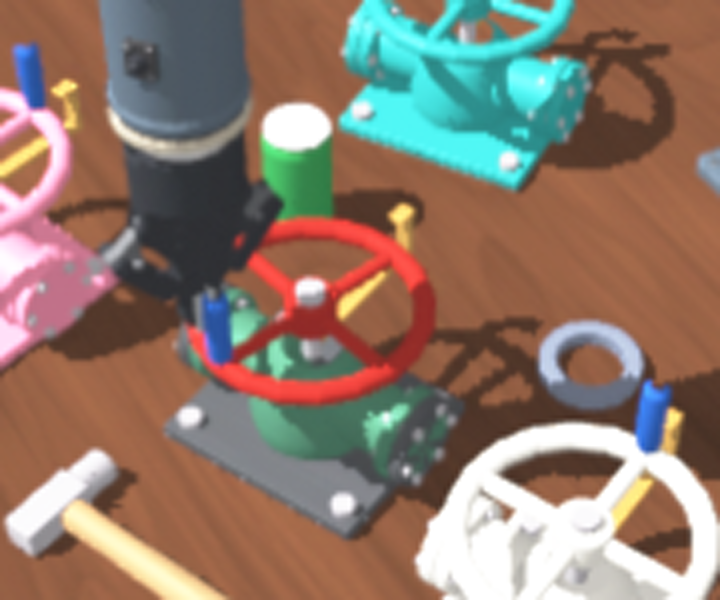

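The handle is at (217,330) and still tracking.

play_rows(
  increments=[
    [0.5, -0.1, 0, 0, 0, 0, -1],
    [1.2, -0.2, 0, 0, 0, 0, -1],
    [1.9, -0.3, 0, 0, 0, 0, -1],
    [2.6, -0.4, 0, 0, 0, 0, -1],
    [3.3, -0.7, 0, 0, 0, 0, -1],
    [3.9, -0.9, 0, 0, 0, 0, -1],
    [4.5, -1.3, 0, 0, 0, 0, -1],
    [5.1, -1.7, 0, 0, 0, 0, -1],
    [5.6, -2.1, 0, 0, 0, 0, -1],
    [6.2, -2.6, 0, 0, 0, 0, -1],
    [6.6, -3.1, 0, 0, 0, 0, -1],
    [7.0, -3.7, 0, 0, 0, 0, -1],
  ],
)

```text
t: 7.22
eef_pos: [0.578, 0.0271, 0.1673]
tool_rot: [2.219, 2.222, -0.002]
contact_force: [1.4, -5.5, 0.1]
opening: -0.0002
```

```bash
python3 - <<'E'
from h import *
st();arc(416,476)
for n in("side",):
    cv2.imwrite(f"pics/{n}5.png",cv2.resize(arm.read_camera(n)[100:250,150:330,::-1],None,fx=4,fy=4,interpolation=cv2.INTER_CUBIC))
E
```

```text
7.2167 [0.578  0.0271 0.1673] ang 57.16439468528948 r 0.0810643852801123 [ 1.4 -5.5  0.1] [-0.41  0.56  0.44  1.81 -0.3   0.84  0.18]
421 [0.2, -0.5, 0.0] 426 [0.5, -1.1, 0.0] 431 [0.8, -1.8, 0.0] 436 [1.0, -2.5, 0.0] 441 [1.1, -3.1, 0.0] 446 [1.2, -3.8, 0.0] 451 [1.2, -4.5, 0.0] 456 [1.2, -5.2, 0.0] 461 [1.0, -5.9, 0.0] 466 [0.9, -6.6, 0.0] 471 [0.7, -7.3, 0.0] 476 [0.4, -7.9, 0.0] [0.  0.1 0.1]
```

View pics/side5.png

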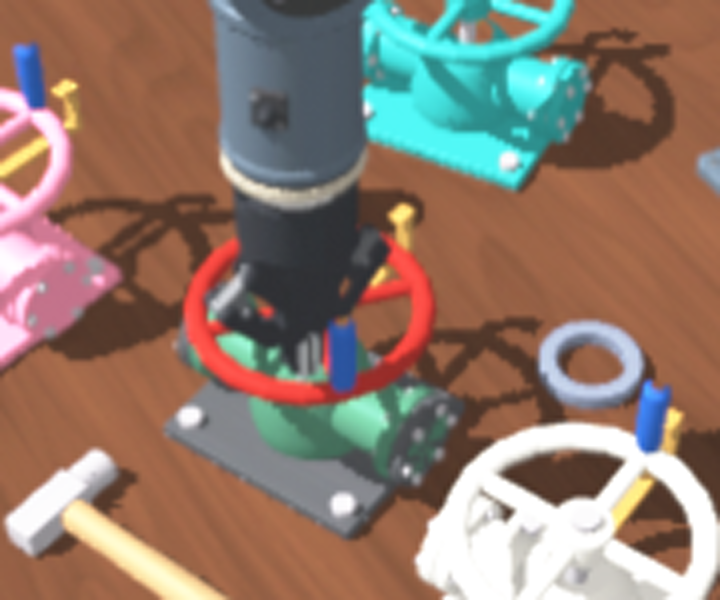

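The handle at (342,355) leads the fingers. Continuing.

play_rows(
  increments=[
    [0.2, -0.5, 0, 0, 0, 0, -1],
    [0.5, -1.1, 0, 0, 0, 0, -1],
    [0.8, -1.8, 0, 0, 0, 0, -1],
    [1.0, -2.5, 0, 0, 0, 0, -1],
    [1.1, -3.1, 0, 0, 0, 0, -1],
    [1.2, -3.8, 0, 0, 0, 0, -1],
    [1.2, -4.5, 0, 0, 0, 0, -1],
    [1.2, -5.2, 0, 0, 0, 0, -1],
    [1.0, -5.9, 0, 0, 0, 0, -1],
    [0.9, -6.6, 0, 0, 0, 0, -1],
    [0.7, -7.3, 0, 0, 0, 0, -1],
    [0.4, -7.9, 0, 0, 0, 0, -1],
  ],
)

```text
t: 8.27
eef_pos: [0.4963, 0.0323, 0.1671]
tool_rot: [-2.217, -2.223, 0.003]
contact_force: [1.9, 0.9, 0.1]
opening: 0.0002
```

```bash
python3 - <<'E'
from h import *
st();arc(476,531,11)
for n in("side",):
    cv2.imwrite(f"pics/{n}6.png",cv2.resize(arm.read_camera(n)[100:250,150:330,::-1],None,fx=4,fy=4,interpolation=cv2.INTER_CUBIC))
cv2.imwrite("pics/w6.png",arm.read_camera("wrist")[:,:,::-1])
E
```

```text
8.2667 [0.4963 0.0323 0.1671] ang 117.17936766763222 r 0.082453967949808 [1.9 0.9 0.1] [-0.47  0.45  0.45  2.01 -0.29  0.74  0.16]
481 [-0.5, -0.4, 0.0] 486 [-0.9, -0.9, 0.0] 491 [-1.3, -1.5, 0.0] 496 [-1.8, -2.0, 0.0] 501 [-2.3, -2.5, 0.0] 506 [-2.8, -2.9, 0.0] 511 [-3.4, -3.2, 0.0] 516 [-4.1, -3.6, 0.0] 521 [-4.7, -3.8, 0.0] 526 [-5.4, -4.0, 0.0] 531 [-6.1, -4.2, 0.0] [-0.1  0.   0.1]
```

View pics/side6.png

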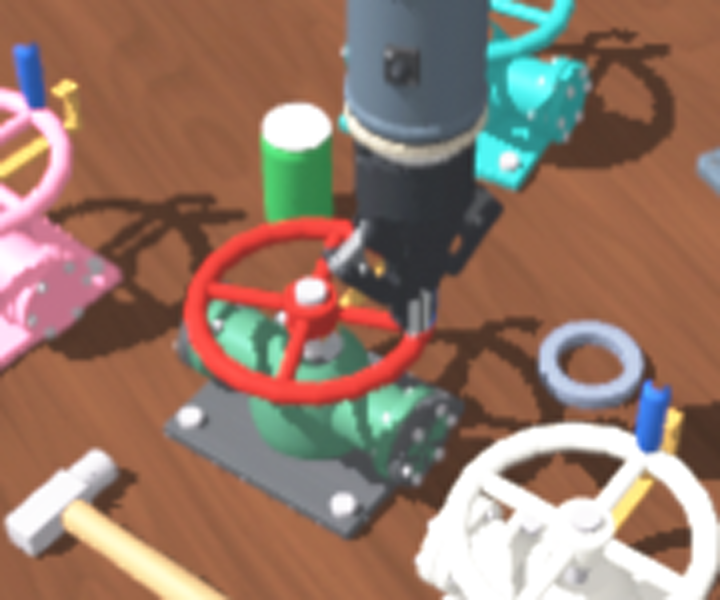

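View pics/w6.png

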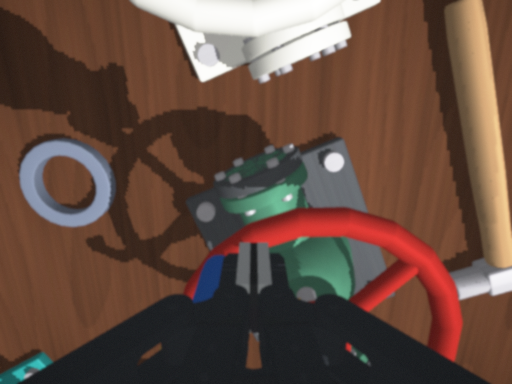

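The wrist view shows the handle at (208,280), ahead of the fingers in -x. The next push stops about 12° short.

play_rows(
  increments=[
    [-0.5, -0.4, 0, 0, 0, 0, -1],
    [-0.9, -0.9, 0, 0, 0, 0, -1],
    [-1.3, -1.5, 0, 0, 0, 0, -1],
    [-1.8, -2.0, 0, 0, 0, 0, -1],
    [-2.3, -2.5, 0, 0, 0, 0, -1],
    [-2.8, -2.9, 0, 0, 0, 0, -1],
    [-3.4, -3.2, 0, 0, 0, 0, -1],
    [-4.1, -3.6, 0, 0, 0, 0, -1],
    [-4.7, -3.8, 0, 0, 0, 0, -1],
    [-5.4, -4.0, 0, 0, 0, 0, -1],
    [-5.7, -4.1, 0, 0, 0, 0, -1],
    [-5.9, -4.2, 0, 0, 0, 0, -1],
  ],
)

```text
t: 9.37
eef_pos: [0.4536, -0.0284, 0.1672]
tool_rot: [-2.22, -2.22, 0.005]
contact_force: [-0.2, 1.8, 1.1]
opening: 0.0004
```

```bash
python3 - <<'E'
from h import *
st()
for n in("scene","side"):
    cv2.imwrite(f"pics/{n}7.png",arm.read_camera(n)[:,:,::-1])
a=[cv2.resize(cv2.imread(f"pics/{n}7.png")[135:235,180:280],None,fx=4,fy=4,interpolation=cv2.INTER_CUBIC) for n in("scene","side")]
cv2.imwrite("pics/c7.png",np.hstack(a));cv2.imwrite("pics/w7.png",arm.read_camera("wrist")[:,:,::-1]);st()
E
```

```text
9.3667 [ 0.4536 -0.0284  0.1672] ang 171.07126220930232 r 0.08135318242049096 [-0.2  1.8  1.1] [-0.37  0.4   0.46  2.11 -0.27  0.69  0.27]
9.5167 [ 0.4538 -0.0279  0.1672] ang 170.72881622038327 r 0.08131068941560335 [-0.2  0.1  0.5] [-0.38  0.4   0.46  2.11 -0.27  0.69  0.27]
```

View pics/c7.png

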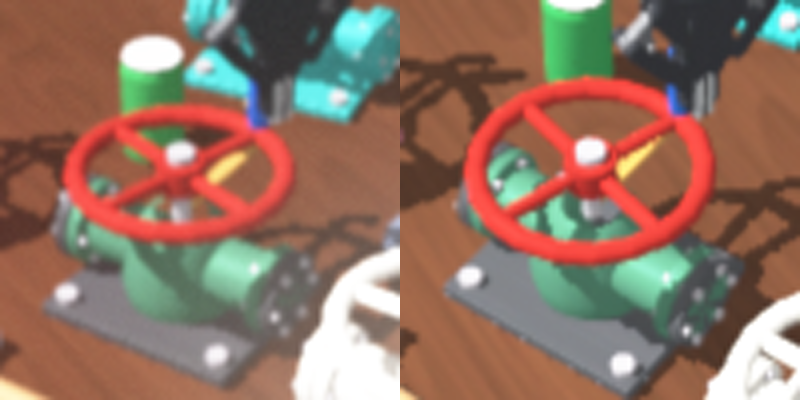

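View pics/w7.png

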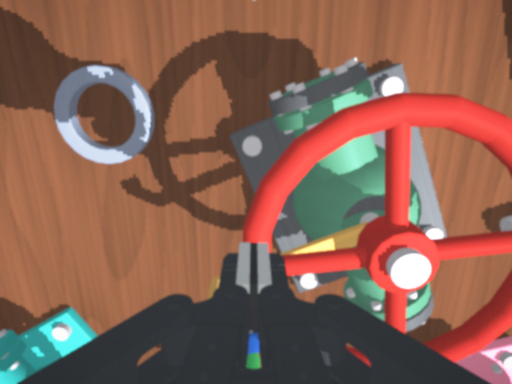

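```bash
cat >> h.py <<'E'
CEN=dict(scene=(.5333,-.0441),side=(.5361,-.0422))
def prof(n,bgr,z=.125):
    C=arm.camera_params(n);c=CEN[n];A=np.arange(0,360,.25);Rr=np.arange(.030,.066,.0015)
    a,r=np.meshgrid(np.radians(A),Rr)
    uv=proj(C,np.stack([c[0]+r*np.cos(a),c[1]+r*np.sin(a),np.full_like(a,z)],-1).reshape(-1,3)).reshape(*a.shape,2).astype(np.float32)
    im=bgr.astype(np.float32);red=np.clip(im[:,:,2]-np.maximum(im[:,:,1],im[:,:,0]),0,None)
    return A,cv2.remap(red,uv[...,0],uv[...,1],cv2.INTER_CUBIC).mean(0)
def spokes(n,bgr,guess=201.):
    A,p=prof(n,bgr);out=[]
    for k in range(4):
        g=(guess+90*k)%360;d=(A-g+180)%360-180;w=np.where(abs(d)<30,p,0)
        pk=d[np.argmax(w)];s=abs(d-pk)<14;q=np.clip(p[s]-.35*w.max(),0,None)
        out.append((round(float((q*d[s]).sum()/q.sum()+guess),2),round(float(w.max()))))
    return out
E
python3 - <<'E'
from h import *
for i,g in((0,201),(7,189)):
    for n in("scene","side"): print(i,n,spokes(n,cv2.imread(f"pics/{n}{i}.png"),g))
E
```

```text
0 scene [(201.61, 151), (205.95, 167), (203.81, 153), (200.65, 161)]
0 side [(202.83, 172), (203.7, 176), (203.19, 172), (202.47, 176)]
7 scene [(186.46, 154), (187.59, 167), (188.12, 150), (185.71, 161)]
7 side [(187.48, 172), (187.98, 174), (187.96, 169), (187.13, 174)]
```

Spoke profiles against the start images put the wheel about 15.4° short of one turn, and both cameras agree. I'll go slowly most of the way, then measure again.

play_rows(
  increments=[
    [-0.2, 0, 0, 0, 0, 0, -1],
    [-0.4, 0, 0, 0, 0, 0, -1],
    [-0.6, 0, 0, 0, 0, 0, -1],
    [-0.8, 0.1, 0, 0, 0, 0, -1],
    [-1.0, 0.1, 0, 0, 0, 0, -1],
    [-1.2, 0.1, 0, 0, 0, 0, -1],
    [-1.4, 0.1, 0, 0, 0, 0, -1],
    [-1.5, 0.2, 0, 0, 0, 0, -1],
    [-1.6, 0.2, 0, 0, 0, 0, -1],
    [-1.7, 0.2, 0, 0, 0, 0, -1],
    [-1.8, 0.2, 0, 0, 0, 0, -1],
    [-1.8, 0.2, 0, 0, 0, 0, -1],
  ],
)

```text
t: 10.52
eef_pos: [0.4558, -0.0462, 0.1672]
tool_rot: [-2.219, -2.221, 0.005]
contact_force: [0.1, 1.7, -1.1]
opening: 0.0001
```

```bash
python3 - <<'E'
from h import *
st()
for n in("scene","side"):
    im=arm.read_camera(n)[:,:,::-1].copy();cv2.imwrite(f"pics/{n}8.png",im);print(n,spokes(n,im,199));print(spokes(n,cv2.imread(f"pics/{n}0.png"),199))
st()
E
```

```text
10.5167 [ 0.4558 -0.0462  0.1672] ang 183.77864273211515 r 0.07839102999821576 [ 0.1  1.7 -1.1] [-0.33  0.4   0.46  2.1  -0.27  0.7   0.31]
scene [(199.06, 157), (203.29, 168), (201.12, 155), (197.53, 161)]
[(201.61, 151), (205.95, 167), (203.81, 153), (200.65, 161)]
side [(200.42, 172), (201.16, 175), (200.74, 171), (199.97, 175)]
[(202.83, 172), (203.7, 176), (203.19, 172), (202.47, 176)]
10.6167 [ 0.4558 -0.0461  0.1672] ang 183.74298787181107 r 0.0784129859880366 [-0.9  0.6 -0.5] [-0.33  0.4   0.46  2.1  -0.27  0.7   0.31]
```

About 2.55° short (roughly 3.3 mm). Small step next.

play_rows(
  increments=[
    [-0.1, 0, 0, 0, 0, 0, -1],
    [-0.2, 0, 0, 0, 0, 0, -1],
    [-0.25, 0, 0, 0, 0, 0, -1],
    [-0.3, 0, 0, 0, 0, 0, -1],
    [-0.3, 0, 0, 0, 0, 0, -1],
    [-0.3, 0, 0, 0, 0, 0, -1],
  ],
)

```text
t: 11.12
eef_pos: [0.4558, -0.0492, 0.1672]
tool_rot: [-2.22, -2.221, 0.006]
contact_force: [-0.2, 0.8, -1.2]
opening: 0.0005
```

```bash
python3 - <<'E'
from h import *
st()
for n in("scene","side"):
    im=arm.read_camera(n)[:,:,::-1].copy();cv2.imwrite(f"pics/{n}9.png",im);a=np.array(spokes(n,im,201))[:,0];b=np.array(spokes(n,cv2.imread(f"pics/{n}0.png"),201))[:,0];print(n,a-b,(a-b).mean())
st()
E
```

```text
11.1167 [ 0.4558 -0.0492  0.1672] ang 186.00493588516363 r 0.07866693217104713 [-0.2  0.8 -1.2] [-0.33  0.4   0.46  2.1  -0.27  0.7   0.31]
scene [-0.27 -0.31 -0.43 -0.9 ] -0.47750000000000625
side [-0.44 -0.3  -0.24 -0.37] -0.3375000000000057
11.2167 [ 0.4557 -0.0492  0.1672] ang 185.99199970584357 r 0.07870312337522295 [ 1.   0.8 -0.7] [-0.33  0.4   0.46  2.1  -0.27  0.7   0.31]
```

About 0.35° short. One last nudge of 0.4 mm, then back off and lift.

play_rows(
  increments=[
    [-0.02, 0, 0, 0, 0, 0, -1],
    [-0.04, 0, 0, 0, 0, 0, -1],
    [-0.04, 0, 0, 0, 0, 0, -1],
    [-0.04, 0, 0, 0, 0, 0, -1],
    [0.4, 0, 0, 0, 0, 0, -1],
    [0.9, 0, 0, 0, 0, 0, -1],
    [1.4, 0, 0, 0, 0, 0, -1],
    [1.5, 0, 0, 0, 0, 0, -1],
  ],
)

```text
t: 11.88
eef_pos: [0.4558, -0.0332, 0.1672]
tool_rot: [-2.218, -2.222, 0.006]
contact_force: [-0.5, 0.7, -0.1]
opening: 0.0001
```

play_rows(
  increments=[
    [0, 0, -2, 0, 0, 0, -1],
    [0, 0, -4, 0, 0, 0, -1],
    [0, 0, -6, 0, 0, 0, -1],
    [0, 0, -8, 0, 0, 0, -1],
    [0, 0, -10, 0, 0, 0, -1],
    [1.5, 0, -12, 0, 0, 0, -1],
    [4, 0, -12, 0, 0, 0, -1],
    [6, 0, -12, 0, 0, 0, -1],
    [6, 0, -12, 0, 0, 0, -1],
    [6, 0, -12, 0, 0, 0, -1],
  ],
)

```text
t: 12.72
eef_pos: [0.456, 0.028, 0.287]
tool_rot: [-2.215, -2.225, 0.006]
contact_force: [-0.0, 0.0, -0.2]
opening: -0.0
```

```bash
python3 - <<'E'
from h import *
st()
for n in("scene","side"):
    im=arm.read_camera(n)[:,:,::-1].copy();cv2.imwrite(f"pics/{n}10.png",im);i0=cv2.imread(f"pics/{n}0.png");a=np.array(spokes(n,im,201))[:,0];b=np.array(spokes(n,i0,201))[:,0];print(n,a-b,(a-b).mean())
    f=lambda x:cv2.resize(x[135:235,180:280],None,fx=4,fy=4,interpolation=cv2.INTER_CUBIC)
    cv2.imwrite(f"pics/cmp_{n}.png",np.hstack([f(i0),f(im)]))
cv2.imwrite("pics/w10.png",arm.read_camera("wrist")[:,:,::-1])
st()
E
```

```text
12.7167 [0.456 0.028 0.287] ang 138.48922045601705 r 0.10415102104350417 [-0.   0.  -0.2] [-0.57  0.24  0.51  1.93 -0.14  1.01  0.01]
scene [-0.07 -0.1  -0.28 -0.49] -0.23500000000000654
side [-0.21 -0.11 -0.1  -0.23] -0.16249999999999432
12.8667 [0.456  0.0261 0.287 ] ang 139.30043068446747 r 0.10288711605046719 [ 1.1 -0.   0.2] [-0.57  0.24  0.52  1.93 -0.14  1.01  0.01]
```

View pics/cmp_side.png

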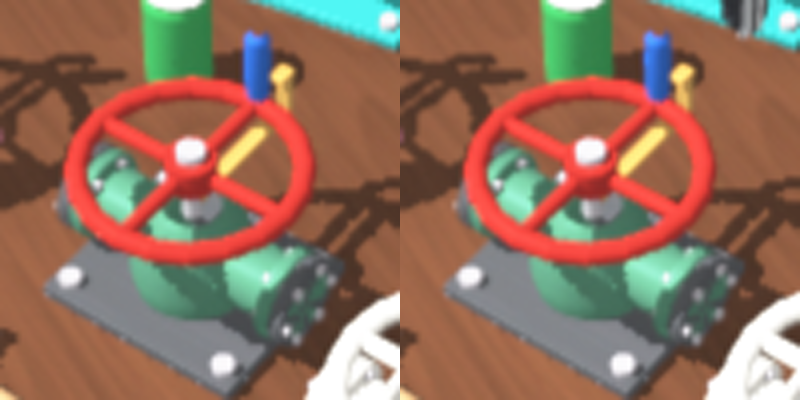

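View pics/w10.png

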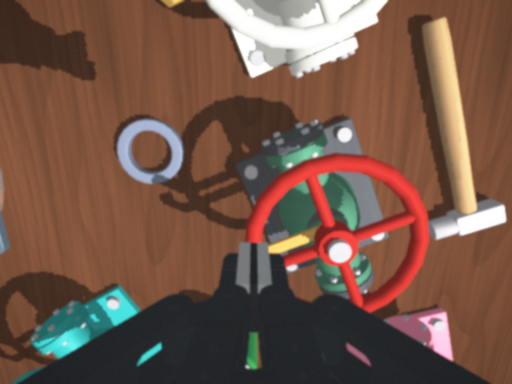

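The start (left) and end (right) crops match. The handle is back at the pointer (256,65 and 656,65), about 0.2° short, and the arm is clear. Handing in.

```bash
python3 - <<'E'
from rig import arm
print(arm.job_done(),arm.sense()["t"])
E
```

```text
the job is handed in; nothing more can be done
the job is handed in; nothing more can be done
```

The red wheel has been opened one anticlockwise turn, and its blue handle stands at the brass pointer again. I pushed it with the shut fingertips in short arcs, stopped about 15° short, then closed the gap in three small measured pushes. After that I backed off, lifted clear and handed in.

**Final angle:** Against the start pictures, the wheel is about 0.2° short of a full turn (side camera -0.16°, scene camera -0.24°). It has not run past the pointer.

**Forces and time:** The contact-force readings at the end of each move stayed below about 6 N; I did not log between readings. The last time I read was 12.9 s, just before handing in, well under the 58 s limit.

**Bystanders:** In the final pictures the hammer, oil can and steel ring looked undisturbed. I checked them by eye only and did not measure them.

**Disagreement:** My first wrist-camera fit put the wheel's axis about 7 mm off in y, because the arm was still settling. A retake came within about 3 to 5 mm of the fixed cameras, so I used a value in between. The final angle does not depend on it.

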